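# Check the thumb nuts of a housing and mark the loose one

### The arm

A 6-joint arm with a two-finger parallel gripper is mounted at the origin on the work surface. World frame = base frame: x ahead of the robot, y to its left, z up, the work surface at z = 0. Lengths are in mm, angles in rad, forces in N, time in s.
With the tool pointing down it reaches from about 250 to 800 mm from the base axis. Payload 8.5 kg.
Tool frame: the origin (TCP) lies at the very end of the fingers, on their centre line; the grasp point (between the pads) lies 19 mm behind it (robot.grip_point_offset is the distance from the TCP to the grasp point, in mm); z points along the fingers, y is the line along which they close (so a half turn about z gives the same grasp; the last joint's range is limited). The gripper opens to 85 mm and grips with 20 to 120 N. Pads are 22 mm wide; open, the fingers measure 114 mm over their backs; the gripper's body (76 mm by 85 mm) begins 54 mm behind the grasp point. The pads swing forward as they close: fully open they stand 13 mm farther back than shut.
Start: joints at [-1.105, 0.238, -0.013, 1.319, 0, 1.571], TCP at [235.776, -469.029, 231.276] pointing down, gripper open.
Joint ranges: [-2.66, 2.66], [-1.03, 1.9], [-1.14, 1.46], [-1.82, 2.27], [-1.45, 1.34], [-3.14, 3.14]. Speed limits (rad/s): [2.22, 2.22, 2.79, 3.14, 3.14, 3.14].

### API

Orientations are given as a unit quaternion [x, y, z, w].
In Python, from workcell import robot, optics gives the robot as it stands.
- The arm moves only by the shell command python3 -m creep 'ROWS' [FORCE]. ROWS is JSON, a list of rows, each a list of 5 numbers: the finger opening in mm, from 0 to 85.4, then the shift along the tool's x, y, z normalised to -1 to 1, where 1 is 120 mm, then the turn about the tool's z normalised to -1 to 1, where 1 is 0.1 rad. A call has 1 to 20 rows; each row shifts and turns the commanded pose from where the row before left it, along the tool's axes as they then stand; what a row does not reach is not made up. A row lasts 1/8 s, in which the tool goes at most 62.5 mm and 10.7 degrees, less where a joint would pass 70% of its speed; a pose out of reach is approached as far as the arm can. A call with a number of a shift or a turn outside -1 to 1 is refused whole. A call with a gripper value outside its range is refused whole. The fingers move at their own pace and stop on an object; FORCE is the grip in N (left out, the last holds). Time passes only in rows, so rows that do not move let the fingers close. It gives the time, the measured TCP pose, the force, the opening and the grip force at its end, in the units of the state.
- robot.read_state(): the state, without advancing time (a new reading comes with each control period).
- optics.snapshot(name): name is "side" or "top"; returns (picture, depth): 400x640x3 uint8, blue, green, red; 400x640 float32, mm along the optical axis (not along the pixel's ray), 0 where there is no reading.
- optics.get_calibration(name): a dict with "K" (3x3 intrinsics, pixels), "extrinsics" (4x4, takes a point from world to camera coordinates). Camera axes: x right, y down, z forward; pixel columns grow to the right and rows downward; lengths in mm; the calibration is good to about 2 mm. A picture is of the moment at which its call begins. get_calibration takes no time and is no camera call.
- robot.sign_off(): hands the job in; it is judged then, once.
The state is a dict: "t": time; "joint_positions": joint angles; "joint_vel": joint speeds; "joint_torque": joint torques, N m; "ee_pos": TCP position; "orientation": TCP orientation; "force": force on the tool from outside, world axes, zero at the start; "torque": the same for the moment, N m; "opening": finger opening in mm; "gripper_force": force on a finger pad.
Only numpy, scipy, OpenCV 4.12 (cv2) and the standard library are available. Lean on these libraries where they do the work, as an engineer would, in place of code of your own. Each camera call takes 0.05 s, during which the arm holds its last target. There are 200 camera calls.

### The job

One of the three thumb nuts on the clear housing's lid is loose: find it by trying the nuts with a gentle turning force, leaving the tight ones as they sit (not turned by more than 10 degrees), and turn the loose one a good 30 degrees to be sure. Then slide the marker tab on the loose nut's strip fully to the far end of its slot, leave the other tabs where they are, do not lean hard on the acrylic, and keep the things lying about undisturbed.

Things in the scene. Friction and masses are not known exactly. Their poses are not given: they have to be found in the camera images.
- housing: Clear acrylic box, fixed, 220 x 380 x 80 mm (its x, y, z), lid on top; origin at the centre of its underside. Three like white strips, 150 x 34 x 6 mm, lie on the lid along its x, side by side along its y. Each has a black thumb nut near its -x end and a grey marker tab further to +x. Strips may be 4 mm off their place and 0.06 rad askew.
- place_1 (a point): Lid point (80 mm above the table, axes as the housing's) nominally under the nut axis of the -y strip, true to 4 mm. The nut: a bar 56 mm long, along the housing's y at the start, 12 mm thick, underside 13 mm and top 33 mm above the lid, turning about the vertical through its middle.
- place_2 (a point): Lid point (80 mm above the table, axes as the housing's) nominally under the nut axis of the middle strip, true to 4 mm. Exactly one nut of the three is loose: it gives at about 0.08 N m (3 to 5 N near the bar's end). The tight ones hold until about 0.5 N m (18 N at the bar's end).
- place_3 (a point): Lid point (80 mm above the table, axes as the housing's) nominally under the nut axis of the +y strip, true to 4 mm. On each strip the middle of the marker tab starts 70 mm from the nut axis towards the housing's +x. The tab is an upright block 16 mm along the slot, 14 mm wide, foot 7 mm and top 29 mm above the lid.
- nut_p (a joint): Turn of one thumb nut, rad: 0 at the start, growing clockwise seen from above, free to go 1.5 either way. Which place this strip stands at differs from run to run; its name does not tell where.
- nut_q (a joint): Turn of one thumb nut, rad: 0 at the start, growing clockwise seen from above, free to go 1.5 either way. Which place this strip stands at differs from run to run; its name does not tell where.
- nut_r (a joint): Turn of one thumb nut, rad: 0 at the start, growing clockwise seen from above, free to go 1.5 either way. Which place this strip stands at differs from run to run; its name does not tell where.
- tab_p (a joint): Slide of the marker tab on the same strip as nut_p, m: 0 at the start, 0.030 at the far end of its slot against a stop; it moves towards the housing's +x, away from the nut, with about 2 N of friction, and stays where left. Which place this strip stands at differs from run to run; its name does not tell where.
- tab_q (a joint): Slide of the marker tab on the same strip as nut_q, m: 0 at the start, 0.030 at the far end of its slot against a stop; it moves towards the housing's +x, away from the nut, with about 2 N of friction, and stays where left. Which place this strip stands at differs from run to run; its name does not tell where.
- tab_r (a joint): Slide of the marker tab on the same strip as nut_r, m: 0 at the start, 0.030 at the far end of its slot against a stop; it moves towards the housing's +x, away from the nut, with about 2 N of friction, and stays where left. Which place this strip stands at differs from run to run; its name does not tell where.
- bottle: White plastic bottle, 60 mm across, 130 mm tall, loose on the table to the robot's left; origin under its centre. Bystander.
- spool: Spool of solder wire, 60 mm across, 36 mm tall, loose on the table to the robot's right; origin under its centre. Bystander.
- driver: Screwdriver with black handle, loose on the table to the right of the housing; origin under its middle. Bystander.

How it is judged (in metres and radians):
On the way, in this order (a step that is already met when the one before it is completed fails the run):
1. the loose nut has been found and turned: at least 0.5 rad from its start, either way ((value of joint nut_q above 0.5 rad or value of joint nut_q below -0.5 rad)), for 0.1 s.
2. the marker tab on the loose nut's strip stands at the far end of its slot (27 mm or more of 30 mm) (value of joint tab_q above 0.027 m), for 0.2 s.
At the end, for the whole second after the job is handed in: The tab beside the loose nut is at the far end of its slot (at least 27 of 30 mm), the other two tabs are within 5 mm of their start, and the two tight nuts within 0.17 rad of theirs (value of joint tab_q above 0.027 m and value of joint each of tab_p, tab_r below 0.005 m and not ((value of joint nut_p above 0.17 rad or value of joint nut_p below -0.17 rad) or (value of joint nut_r above 0.17 rad or value of joint nut_r below -0.17 rad))); the robot touches nothing.
It fails at once if a tight nut is turned by more than 0.17 rad (10 degrees) ((value of joint nut_p above 0.17 rad or value of joint nut_p below -0.17 rad) or (value of joint nut_r above 0.17 rad or value of joint nut_r below -0.17 rad)).
It fails at once if the fingers press on the acrylic housing with more than 30 N (contact force between the fingers and housing above 30 N).
It fails at once if bottle, spool or screwdriver is moved by more than 30 mm (distance of any of bottle, spool, driver from where it was at the start of the episode above 0.03 m).
It also fails if it takes over 64 s, if anything falls off the work surface, if the arm or the gripper's body presses on something with over 40 N, if the wrist force passes 120 N, or if a joint passes its speed limit or range.

## Working session

There is one attempt and no reset: what is moved stays moved. The work goes in short steps, Python scripts to look and compute and a shell command to move; the robot and the scene stay as the last step left them, time stands still between calls to the robot, and variables do not carry over. Pictures are saved under pics/ and viewed, at most 10 in all, crops included, and the job is handed in when it is done.

```bash
mkdir -p pics; ls; cat > h.py <<'E'
import numpy as np,cv2
from workcell import robot,optics
def snap(n,f):
    p,d=optics.snapshot(n);cv2.imwrite(f'pics/{f}.png',p);np.save(f'pics/{f}.npy',d);return p,d
def pix2w(n,u,v,z):
    c=optics.get_calibration(n);K=np.array(c['K']);T=np.array(c['extrinsics']);R=T[:3,:3];t=T[:3,3]
    o=-R.T@t;r=R.T@np.linalg.inv(K)@[u,v,1];return o+r*(z-o[2])/r[2]
E
python3 - <<'E'
from h import *
snap('top','t0');snap('side','s0')
for n in('top','side'):
    c=optics.get_calibration(n);T=np.array(c['extrinsics']);print(n,np.array(c['K']).tolist(),(-T[:3,:3].T@T[:3,3]).round(),T[:3,:3].round(2).tolist())
s=robot.read_state();print(s)
E
```

```text
pics
top [[418.86398844494846, 0.0, 322.8860903632493], [0.0, 418.86398844494846, 199.47074107384742], [0.0, 0.0, 1.0]] [ 358.   -5. 1238.] [[0.0, -1.0, 0.0], [-0.99, -0.0, -0.12], [0.12, -0.0, -0.99]]
side [[383.7966806500588, 0.0, 318.8542630788341], [0.0, 383.7966806500588, 193.86360688667287], [0.0, 0.0, 1.0]] [267. 983. 818.] [[-0.98, -0.22, -0.0], [-0.13, 0.59, -0.8], [0.18, -0.78, -0.6]]
{'t': 0.1, 'joint_positions': array([-1.10500117e+00,  2.38711899e-01, -1.41500006e-02,  1.31918811e+00,
        1.46768134e-05,  1.57079841e+00]), 'joint_vel': array([-0.00082895, -0.0005219 ,  0.00223757,  0.00045856, -0.00018678,
       -0.00118213]), 'joint_torque': array([-9.50284084e-04, -5.39720821e+01,  3.46998882e+01,  1.33831438e-02,
       -8.04768297e-05,  7.67808814e-06]), 'ee_pos': array([ 235.63790438, -468.7463815 ,  230.75433593]), 'orientation': array([ 9.73001776e-01,  2.30796775e-01, -1.37533585e-04, -6.11609582e-04]), 'force': array([-0.31612346, -0.35536898,  0.11817454]), 'torque': array([-0.02204273,  0.01694707,  0.03030414]), 'gripper_force': 0.0, 'opening': 85.19576574741139}
```

View pics/t0.png

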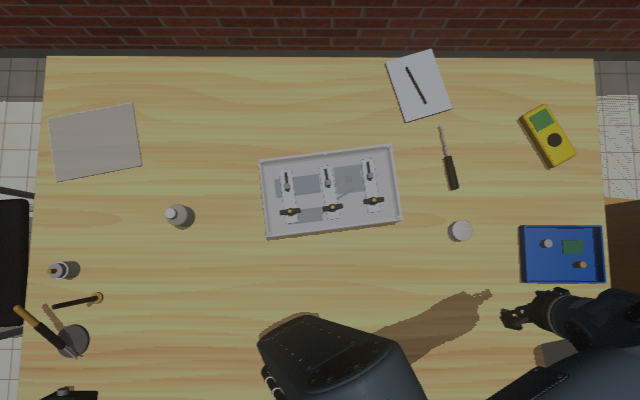

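View pics/s0.png

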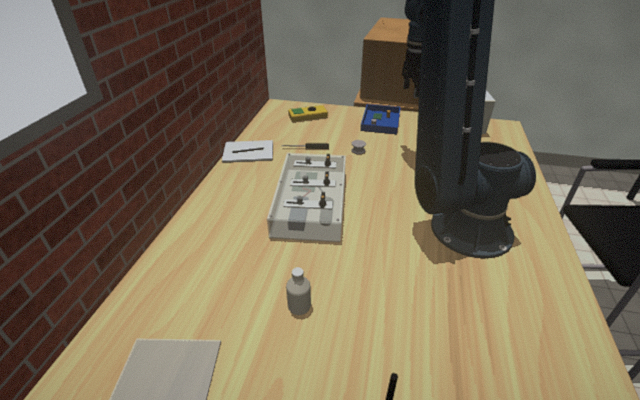

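The top view shows the housing at about (260–400, 148–240), with nuts near (290,211), (333,208) and (374,200) and tabs near (287,180), (327,178) and (369,170). I'll enlarge that area.

```bash
python3 - <<'E'
from h import *
p=cv2.imread('pics/t0.png')[140:245,250:410]
cv2.imwrite('pics/t0c.png',cv2.resize(p,None,fx=5,fy=5,interpolation=cv2.INTER_CUBIC))
E
```

```text
(no output)
```

View pics/t0c.png

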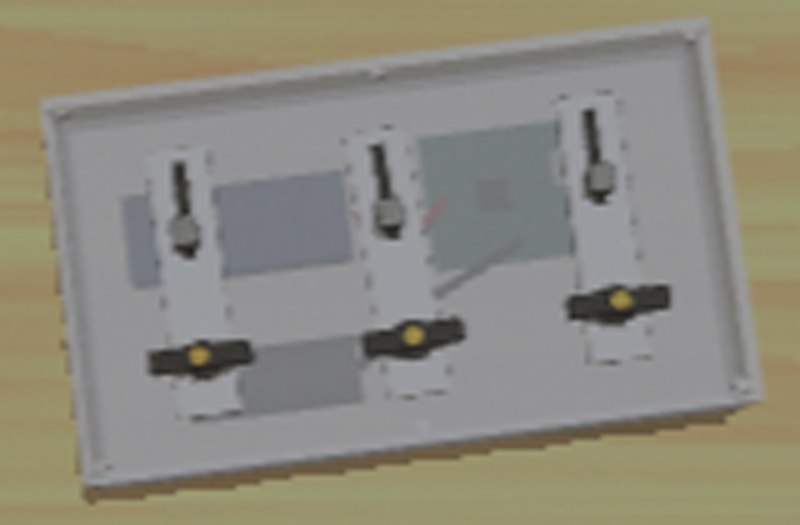

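The enlarged crop shows brass nut centres at crop pixels (199,355), (413,336) and (621,299), and tab tops at (185,230), (389,212) and (600,181). The slots run upward, towards +x.

```bash
python3 - <<'E'
from h import *
w=lambda u,v,z:pix2w('top',250+(u+.5)/5-.5,140+(v+.5)/5-.5,z)
def dep(u,v):
    d=np.load('pics/t0.npy');return d[int(140+v/5),int(250+u/5)]
for n,c,a,b,t,s in [('L',(199,355),(150,362),(253,351),(185,230),(180,165)),('M',(413,336),(363,345),(464,330),(389,212),(377,147)),('R',(621,299),(567,306),(670,294),(600,181),(588,112))]:
    C=w(*c,116);A=w(*a,113);B=w(*b,113);Tt=w(*t,109)
    print(n,'nut',C.round(1),'mid',((A+B)/2).round(1),'len',np.linalg.norm(A-B).round(1),'ang bar',np.arctan2((A-B)[1],(A-B)[0]).round(3),'tab',Tt.round(1),'dir',np.arctan2((Tt-(A+B)/2)[1],(Tt-(A+B)/2)[0]).round(3),np.linalg.norm(Tt-(A+B)/2).round(1))
for q in [(45,100),(705,22),(760,398),(88,485)]: print(w(*q,80).round(1))
s=robot.read_state();from scipy.spatial.transform import Rotation as R
print(R.from_quat(s['orientation']).as_matrix().round(3))
E
```

```text
L nut [461.4  81.7 116. ] mid [460.8  80.5 113. ] len 55.8 ang bar 1.681 tab [530.3  90.7 109. ] dir 0.145 70.4
M nut [472.  -33.4 116. ] mid [471.5 -33.7 113. ] len 55.1 ang bar 1.722 tab [540.6 -20.4 109. ] dir 0.19 70.5
R nut [ 492.4 -145.6  116. ] mid [ 492.2 -144.6  113. ] len 56.2 ang bar 1.691 tab [ 558.2 -135.7  109. ] dir 0.134 66.7
[608.5 172.9  80. ]
[ 654.8 -199.5   80. ]
[ 441.7 -226.5   80. ]
[392.6 144.7  80. ]
[[ 0.893  0.449 -0.001]
 [ 0.449 -0.893  0.001]
 [ 0.    -0.001 -1.   ]]
```

```bash
cat >> h.py <<'E'
from scipy.spatial.transform import Rotation as Ro
def go(x,y,z,yaw):
    "remaining shift in tool axes (units of 120 mm) and turn (units of 0.1 rad); yaw = world yaw of tool y"
    s=robot.read_state();M=Ro.from_quat(s['orientation']).as_matrix()
    d=M.T@(np.array([x,y,z])-s['ee_pos']);cy=np.arctan2(M[1,1],M[0,1]);w=(yaw-cy+np.pi)%(2*np.pi)-np.pi
    print('t',round(s['t'],2),'pos',s['ee_pos'].round(1),'yaw',cy.round(3),'F',s['force'].round(2),'T',s['torque'].round(3),'open',round(s['opening'],1))
    print('shift',(d/120).round(3),'turn',(-w/.1).round(2))
E
python3 -m creep '[[40,0.312,-0.145,0,0],[40,0.312,-0.145,0,0],[40,0.312,-0.145,0,0],[40,0.312,-0.145,0,0],[40,0.312,-0.145,0,0],[40,0.312,-0.145,0,0],[40,0.312,-0.145,0,0],[40,0.312,-0.145,0,0],[40,0.312,-0.145,0,0],[40,0.312,-0.145,0,0],[40,0,0,0,-1],[40,0,0,0,-1],[40,0,0,0,-1],[40,0,0,0,-1],[40,0,0,0,-1],[40,0,0,0,-1],[40,0,0,0,-1],[40,0,0,0,-1],[40,0,0,0,-1],[40,0,0,0,-1]]' 20
python3 -c "
from h import *
go(492.2,-145,150,.13)"
```

```text
t: 2.6
ee_pos: [491.9, -145.3, 231.0]
orientation: [0.742, 0.67, -0.0, -0.0]
force: [-0.5, 1.1, -0.7]
opening: 40.0
gripper_force: 0.0
t 2.6 pos [ 491.9 -145.3  231. ] yaw -0.102 F [-0.47  1.08 -0.7 ] T [0.017 0.015 0.014] open 40.0
shift [0.003 0.002 0.675] turn -2.32
```

```bash

python3 -m creep '[[40,0,0,0.1,-1],[40,0,0,0.2,-1],[40,0,0,0.2,-0.32],[40,0,0,0.2,0],[40,0,0,0.1,0],[40,0,0,0,0]]'
python3 - <<'E'
from h import *
go(492.2,-145,97,.13)
p,_=snap('side','s1');q,_=snap('top','t1')
cv2.imwrite('pics/c1.png',np.hstack([cv2.resize(p[100:220,260:360],(400,480)),cv2.resize(q[140:240,320:420],(400,480))]))
E
```

```text
t: 3.35
ee_pos: [491.7, -145.2, 134.7]
orientation: [0.661, 0.751, -0.0, -0.001]
force: [0.1, -0.5, -0.2]
opening: 40.0
gripper_force: 0.0
t 3.35 pos [ 491.7 -145.2  134.7] yaw 0.127 F [ 0.08 -0.45 -0.24] T [ 0.022  0.019 -0.005] open 40.0
shift [0.001 0.005 0.314] turn -0.03
```

View pics/c1.png

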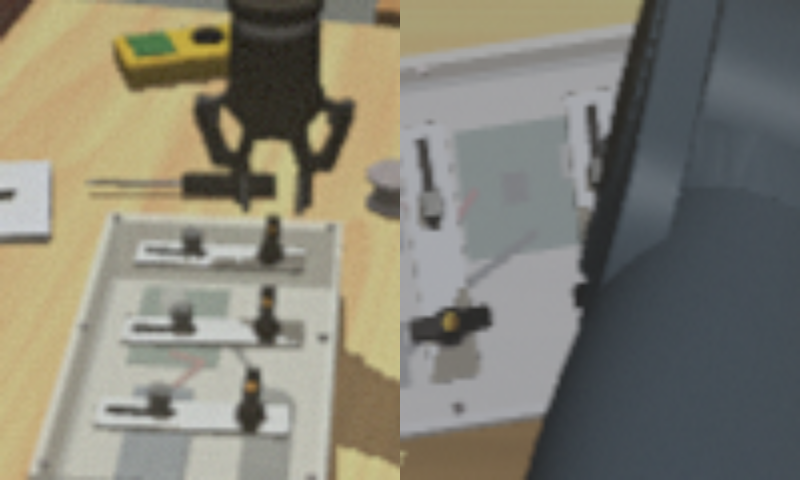

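The side view shows the fingers straddling the -y nut. Next I'll lower, close gently and read the baseline.

```bash

python3 -m creep '[[40,0,0.005,0.1,0],[40,0,0,0.1,0],[40,0,0,0.1,0],[40,0,0,0,0],[12,0,0,0,0],[10,0,0,0,0],[10,0,0,0,0],[10,0,0,0,0],[10,0,0,0,0],[10,0,0,0,0]]' 20
python3 -c "
from h import *
go(492.2,-145,97,.13)"
python3 -m creep '[[10,0,0,0,0.4],[10,0,0,0,0.4],[10,0,0,0,0],[10,0,0,0,0]]' 20
python3 -c "
from h import *
go(492.2,-145,97,.13)"
```

```text
t: 4.7
ee_pos: [493.1, -145.4, 99.6]
orientation: [0.661, 0.751, 0.0, 0.0]
force: [0.3, 0.5, 4.9]
opening: 11.6
gripper_force: 22.4
t 4.7 pos [ 493.1 -145.4   99.6] yaw 0.127 F [0.33 0.52 4.9 ] T [ 0.072 -0.117 -0.069] open 11.6
shift [ 0.004 -0.007  0.022] turn -0.03
t: 5.2
ee_pos: [493.2, -145.4, 99.6]
orientation: [0.69, 0.724, 0.0, 0.0]
force: [0.9, 0.2, 4.9]
opening: 11.5
gripper_force: 22.6
t 5.2 pos [ 493.2 -145.4   99.6] yaw 0.048 F [0.93 0.16 4.9 ] T [ 0.079 -0.255 -0.122] open 11.5
shift [ 0.004 -0.008  0.022] turn -0.82
```

```bash

python3 -m creep '[[10,0,0,0,-0.4],[10,0,0,0,-0.4],[10,0,0,0,0],[10,0,0,0,0]]' 20
python3 -c "
from h import *
go(492.2,-145,97,.13)"
python3 -m creep '[[10,0,0,0,-0.4],[10,0,0,0,-0.4],[10,0,0,0,0],[10,0,0,0,0]]' 20
python3 - <<'E'
from h import *
go(492.2,-145,97,.13)
p,_=snap('side','s2');q,_=snap('top','t2')
go(492.2,-145,97,.13)
E
```

```text
t: 5.7
ee_pos: [493.1, -145.4, 99.6]
orientation: [0.66, 0.751, 0.0, 0.0]
force: [0.7, 0.6, 6.6]
opening: 11.3
gripper_force: 22.6
t 5.7 pos [ 493.1 -145.4   99.6] yaw 0.128 F [0.73 0.56 6.59] T [ 0.105 -0.147  0.115] open 11.3
shift [ 0.004 -0.007  0.022] turn -0.02
t: 6.2
ee_pos: [492.9, -145.4, 99.6]
orientation: [0.63, 0.777, 0.0, 0.0]
force: [1.1, 0.4, 5.1]
opening: 10.9
gripper_force: 22.7
t 6.2 pos [ 492.9 -145.4   99.6] yaw 0.208 F [1.11 0.41 5.09] T [ 0.083 -0.108  0.078] open 10.9
shift [ 0.005 -0.005  0.022] turn 0.78
t 6.3 pos [ 492.9 -145.4   99.6] yaw 0.208 F [1.11 0.6  6.38] T [ 0.103 -0.07   0.02 ] open 11.2
shift [ 0.005 -0.005  0.022] turn 0.78
```

The -y nut seems to follow with about ±0.1 N m and no opening change. I'll compare it with the middle nut before committing.

```bash

python3 -m creep '[[10,0,0,0,0.4],[10,0,0,0,0.4],[10,0,0,0,0],[40,0,0,0,0],[40,0,0,0,0],[40,0,0,0,0],[40,0,0,-0.1,0],[40,0,0,-0.2,0],[40,0,0,-0.2,0],[40,0,0,0,0]]' 20
python3 -c "
from h import *
go(471.8,-33.6,97,.16)"
```

```text
t: 7.55
ee_pos: [494.0, -145.7, 161.6]
orientation: [0.661, 0.751, 0.001, 0.002]
force: [0.2, 0.3, -0.6]
opening: 39.9
gripper_force: 0.0
t 7.55 pos [ 494.  -145.7  161.6] yaw 0.127 F [ 0.16  0.34 -0.56] T [ 0.046 -0.046 -0.082] open 39.9
shift [ 0.951 -0.067  0.537] turn -0.33
```

```bash

python3 -m creep '[[40,0.19,-0.013,0,-0.33],[40,0.19,-0.013,0,0],[40,0.19,-0.013,0,0],[40,0.19,-0.014,0,0],[40,0.19,-0.014,0,0],[40,0,0,0.2,0],[40,0,0,0.13,0],[40,0,0,0.1,0],[40,0,0,0.08,0],[40,0,0,0,0],[12,0,0,0,0],[10,0,0,0,0],[10,0,0,0,0],[10,0,0,0,0],[10,0,0,0,0]]' 20
python3 -c "
from h import *
go(471.8,-33.6,97,.16)"
python3 -m creep '[[10,0,0,0,0.4],[10,0,0,0,0.4],[10,0,0,0,0],[10,0,0,0,0]]' 20
python3 -c "
from h import *
go(471.8,-33.6,97,.16)"
python3 -m creep '[[10,0,0,0,-0.4],[10,0,0,0,-0.4],[10,0,0,0,0],[10,0,0,0,0]]' 20
python3 -c "
from h import *
go(471.8,-33.6,97,.16)"
```

```text
t: 9.43
ee_pos: [473.0, -33.3, 99.6]
orientation: [0.648, 0.762, 0.004, 0.003]
force: [17.2, 3.9, -10.8]
opening: 11.3
gripper_force: 22.7
t 9.43 pos [473.  -33.3  99.6] yaw 0.161 F [ 17.15   3.88 -10.76] T [ 0.854 -3.574  0.223] open 11.3
shift [-0.001 -0.011  0.022] turn 0.01
t: 9.93
ee_pos: [473.2, -33.3, 99.7]
orientation: [0.678, 0.735, 0.004, 0.003]
force: [17.8, 4.6, -10.5]
opening: 11.3
gripper_force: 30.0
t 9.93 pos [473.2 -33.3  99.7] yaw 0.081 F [ 17.75   4.58 -10.46] T [ 0.839 -3.614  0.629] open 11.3
shift [-0.002 -0.012  0.022] turn -0.79
t: 10.42
ee_pos: [473.1, -33.5, 99.6]
orientation: [0.648, 0.761, 0.004, 0.004]
force: [17.9, 4.4, -9.5]
opening: 11.7
gripper_force: 26.4
t 10.43 pos [473.1 -33.5  99.6] yaw 0.16 F [17.9   4.35 -9.49] T [ 0.788 -3.562 -0.472] open 11.7
shift [ 0.001 -0.011  0.022] turn -0.0
```

The middle nut resists with about ±0.5 N m, so the -y nut is the loose one. I'll go back and turn it.

```bash

python3 -m creep '[[40,0,0,0,0],[40,0,0,0,0],[40,0,0,0,0],[40,0,0,-0.1,0],[40,0,0,-0.2,0],[40,0,0,-0.2,0],[40,0,0,0,0]]' 20
python3 -c "
from h import *
go(493.2,-145.4,99,.127)"
```

```text
t: 11.3
ee_pos: [468.6, -34.0, 160.3]
orientation: [0.648, 0.761, 0.001, 0.001]
force: [-0.0, 0.1, -0.5]
opening: 39.7
gripper_force: 0.0
t 11.3 pos [468.6 -34.  160.3] yaw 0.16 F [-0.02  0.08 -0.51] T [-0.007  0.019 -0.026] open 39.7
shift [-0.949  0.053  0.512] turn 0.33
```

```bash

python3 -m creep '[[40,-0.19,0.01,0,0.33],[40,-0.19,0.013,0,0],[40,-0.19,0.013,0,0],[40,-0.19,0.014,0,0],[40,-0.19,0.02,0,0],[40,0,0,0,0],[40,0,0,0.2,0],[40,0,0,0.15,0],[40,0,0,0.1,0],[40,0,0,0.06,0],[40,0,0,0,0],[12,0,0,0,0],[10,0,0,0,0],[10,0,0,0,0],[10,0,0,0,0],[10,0,0,0,0]]' 20
python3 -c "
from h import *
go(493.2,-145.4,99,.127)"
```

```text
t: 13.3
ee_pos: [493.0, -145.7, 97.8]
orientation: [0.661, 0.751, 0.001, 0.001]
force: [5.4, 2.3, -1.5]
opening: 11.4
gripper_force: 24.0
t 13.3 pos [ 493.  -145.7   97.8] yaw 0.127 F [ 5.4   2.32 -1.54] T [ 0.41  -1.202 -0.101] open 11.4
shift [ 0.002  0.002 -0.01 ] turn 0.0
```

```bash

python3 -m creep '[[10,0,0,0,0.6],[10,0,0,0,0.6],[10,0,0,0,0]]' 25
python3 -c "
from h import *
go(493.2,-145.4,99,.127)"
python3 -m creep '[[10,0,0,0,0.7],[10,0,0,0,0.7],[10,0,0,0,0.7],[10,0,0,0,0.7],[10,0,0,0,0.7],[10,0,0,0,0.7],[10,0,0,0,0.7],[10,0,0,0,0.7],[10,0,0,0,0],[10,0,0,0,0]]' 25
python3 -c "
from h import *
go(493.2,-145.4,99,.127)"
```

```text
t: 13.68
ee_pos: [493.1, -145.7, 97.8]
orientation: [0.705, 0.709, 0.002, 0.001]
force: [7.0, 2.4, -1.7]
opening: 11.5
gripper_force: 24.4
t 13.68 pos [ 493.1 -145.7   97.8] yaw 0.007 F [ 6.97  2.37 -1.7 ] T [ 0.446 -1.269 -0.049] open 11.5
shift [ 0.003  0.001 -0.01 ] turn -1.2
t: 14.92
ee_pos: [493.8, -145.9, 97.8]
orientation: [0.873, 0.487, 0.002, 0.001]
force: [8.8, 2.5, -5.4]
opening: 11.4
gripper_force: 24.3
t 14.93 pos [ 493.8 -145.9   97.8] yaw -0.553 F [ 8.75  2.47 -5.39] T [ 0.381 -1.789 -0.039] open 11.4
shift [ 0.001 -0.006 -0.01 ] turn -6.8
```

```bash

python3 -m creep '[[40,0,0,0,0],[40,0,0,0,0],[40,0,0,0,0],[40,0,0,-0.1,0],[40,0,0,-0.2,0],[40,0,0,-0.1,0],[40,0,0,0,-1],[40,0,0,0,-1],[40,0,0,0,-1],[40,0,0,0,-1],[40,0,0,0,-1],[40,0,0,0,-1],[40,0,0,0,-0.8],[40,0,0,0,0]]' 20
python3 - <<'E'
from h import *
go(561,-136,93,.133)
p,_=snap('side','s3')
cv2.imwrite('pics/c3.png',cv2.resize(p[100:220,260:360],(600,720))[100:640])
E
```

```text
t: 16.68
ee_pos: [490.9, -145.8, 145.1]
orientation: [0.661, 0.75, 0.0, 0.0]
force: [0.0, -0.8, -0.3]
opening: 40.2
gripper_force: 0.0
t 16.68 pos [ 490.9 -145.8  145.1] yaw 0.126 F [ 0.03 -0.81 -0.29] T [-0.001 -0.037  0.005] open 40.2
shift [0.007 0.59  0.434] turn -0.07
```

View pics/c3.png

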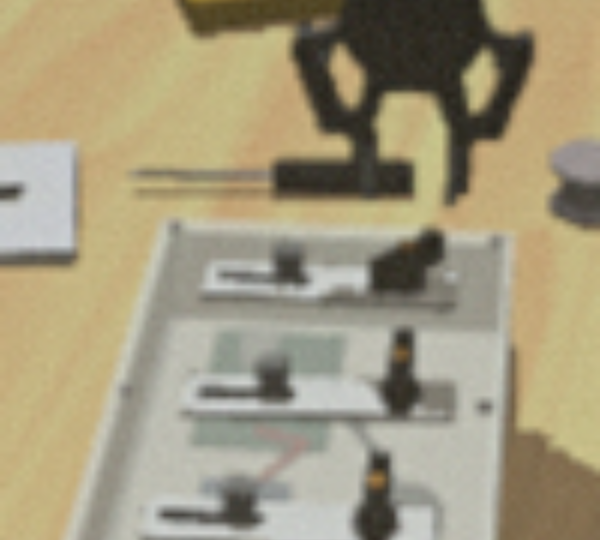

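The crop shows the far (-y) nut, at about (410,260), clearly turned, while the others still lie across their strips. Next is the tab.

```bash

python3 -m creep '[[40,0,0.15,0,0],[40,0,0.15,0,0],[40,0.007,0.15,0,0],[40,0,0.14,0,0],[40,0,0,0.1,0],[40,0,0,0.12,0],[40,0,0,0.12,0],[40,0,0,0.08,0],[40,0,0,0,0],[12,0,0,0,0],[10,0,0,0,0],[10,0,0,0,0],[10,0,0,0,0]]' 20
python3 -c "
from h import *
go(561,-136,93,.133)"
```

```text
t: 18.35
ee_pos: [562.3, -136.0, 95.2]
orientation: [0.661, 0.751, 0.001, 0.001]
force: [4.8, 1.8, 0.4]
opening: 15.4
gripper_force: 25.8
t 18.35 pos [ 562.3 -136.    95.2] yaw 0.127 F [4.83 1.82 0.42] T [ 0.201 -0.972  0.042] open 15.4
shift [ 0.001 -0.011  0.018] turn -0.06
```

```bash

python3 -m creep '[[10,0,0.05,0,0],[10,0,0.05,0,0],[10,0,0.05,0,0],[10,0,0.05,0,0],[10,0,0.04,0,0],[10,0,0,0,0]]' 25
python3 -c "
from h import *
go(592,-132,93,.133)"
python3 -m creep '[[10,0,0.01,0,0],[10,0,0.01,0,0],[10,0,0,0,0],[10,0,0,0,0]]' 25
python3 -c "
from h import *
go(592,-132,93,.133)"
```

```text
t: 19.1
ee_pos: [590.2, -132.6, 95.1]
orientation: [0.661, 0.751, -0.0, 0.0]
force: [1.5, -0.6, 4.2]
opening: 15.5
gripper_force: 26.4
t 19.1 pos [ 590.2 -132.6   95.1] yaw 0.127 F [ 1.54 -0.63  4.21] T [-0.076 -0.033 -0.03 ] open 15.5
shift [0.003 0.016 0.018] turn -0.06
t: 19.6
ee_pos: [592.0, -132.3, 95.1]
orientation: [0.661, 0.75, -0.0, 0.0]
force: [-0.9, -0.4, 6.4]
opening: 15.6
gripper_force: 26.6
t 19.6 pos [ 592.  -132.3   95.1] yaw 0.127 F [-0.93 -0.38  6.39] T [-0.177  0.378  0.001] open 15.6
shift [0.003 0.001 0.018] turn -0.06
```

```bash

python3 -m creep '[[10,0,0.012,0,0],[10,0,0,0,0],[10,0,0,0,0]]' 25
python3 -m creep '[[40,0,0,0,0],[40,0,0,0,0],[40,0,0,0,0],[40,0,0,-0.15,0],[40,0,0,-0.2,0],[40,0,0,-0.3,0],[40,-0.1,0,-0.3,0],[40,-0.3,0,-0.2,0],[40,-0.4,-0.1,0,0],[40,-0.5,-0.1,0,0],[40,-0.5,-0.1,0,0],[40,-0.5,-0.1,0,0],[40,0,0,0,0]]' 20
python3 - <<'E'
from h import *
q,_=snap('top','t4');p,_=snap('side','s4')
cv2.imwrite('pics/c4.png',np.hstack([cv2.resize(q[140:245,250:410],(480,315)),cv2.resize(p[120:225,260:360],(300,315))]))
go(592,-132,93,.133)
E
```

```text
t: 19.98
ee_pos: [592.3, -132.3, 95.1]
orientation: [0.661, 0.75, -0.001, -0.0]
force: [-5.8, -1.1, 9.0]
opening: 15.3
gripper_force: 26.9
t: 21.6
ee_pos: [579.4, -416.0, 230.8]
orientation: [0.663, 0.749, -0.0, -0.001]
force: [-0.4, 0.6, 0.6]
opening: 40.2
gripper_force: 0.0
t 21.7 pos [ 580.4 -412.2  231.7] yaw 0.126 F [ 0.87  0.22 -0.57] T [-0.03  -0.03   0.008] open 40.1
shift [2.303 0.389 1.158] turn -0.07
```

View pics/c4.png

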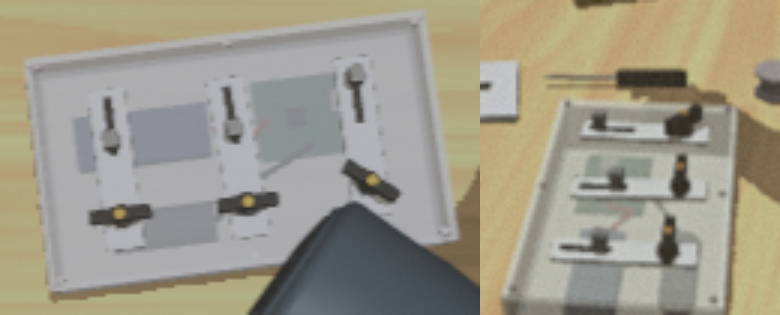

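The right-hand nut is clearly turned and its tab is at the slot's far end, around (355,75). The other nuts and tabs look unchanged.

```bash
python3 -c "
from workcell import robot
print(robot.sign_off())"
```

```text
the job is handed in; nothing more can be done
None
```

The loose nut was the one on the -y strip: I turned it about 0.68 rad, slid its tab about 30 mm to the stop, and handed the job in at about 21.7 s; the last pictures show the other nuts and tabs unchanged, though sign-off returned no verdict.

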